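# Close up the pottery kiln's controller: probe in, fastener lined up, cover held down

### The job

First take the yellow-headed temperature probe out of the wooden block, push it all the way down into the white sheath tube on the blue kiln controller and let go of it. Then turn the cover's black quarter-turn fastener clockwise until its white slot lines up with the two red marks on the cover, and press the sprung cover down fully home against its frame. Finish while holding the cover pressed home (it springs up if let go), and leave the pots, dishes and bottles where they are.

Things in the scene. Friction and masses are not known exactly. Their poses are not given: they have to be found in the camera images.
- unit: blue kiln controller, a low case fixed to the bench, 180 (x) x 260 (y) x 70 mm high. Origin: centre of its underside; +z up, -x is the front with the dark display. On its top at x = 0: the white sheath tube at y = +85 mm, and the square cover centred at y = -45 mm. The frame's top face, on which the cover comes home, is at z = 70 mm
- sheath_mouth (a point): centre of the open top of the white ceramic sheath tube, 95 mm above the bench (25 mm above the case); axes as the case. Tube 26 mm outside, bore 11 mm across and 95 mm deep, vertical
- probe: loose probe, about 60 g: steel rod 8 mm across, 80 mm long (last 8 mm tapers to 4 mm), topped by a yellow block head 18 (x) x 28 (y) x 34 mm high. Origin: the rod's tip; +z up the rod, head at z = 80 to 114 mm. Starts upright in the wooden block's middle hole, tip 6 mm above the bench. Fully in, the head rests on the tube's rim, tip 80 mm below the mouth
- stand: wooden brush block fixed to the bench, 60 (x) x 90 (y) x 60 mm high, three 10 mm holes 54 mm deep in a row along its y, 28 mm apart; only the middle one, at the block's centre, is used. Origin: centre of its underside
- cover: square aluminium cover plate 130 x 130 x 5 mm that stays level and only moves up and down on four guide pins. Origin: centre of its underside (82 mm above the bench when up, 70 mm when home); axes as the case. Two red marks lie on its top along its x axis, on both sides of the fastener
- cover_slide (a joint): how far the cover is pressed down: 0 = sprung up, 0.012 m = fully home on its frame (end stop). Springs push it up with about 4 N when up and 8 N when home. It cannot go past about 0.004 m unless the fastener is lined up
- fastener (a joint): fastener's angle, rad, growing clockwise seen from above: 0 = slot crosswise (along the cover's y), 1.571 = slot lined up with the red marks (along the cover's x), where the cross-pin under the cover can enter the frame's slot (fits within about 0.16 rad). Stops at -0.1 and 2.3; stays where it is left, friction about 0.05 Nm
- fastener_grip (a point): point on the fastener's axis, 17 mm above the cover's top; rides with the cover, turns with the fastener. Fastener: steel disc 38 mm across, 5 mm thick, on the cover's centre; on it a black grip bar 12 mm thick, 42 mm long, 24 mm high (top 29 mm above the cover's top) with a white slot line along its top. The bar runs along this frame's y, its thickness along x; z up
- bowl: blue bowl, 110 mm across, 55 mm high, loose; leave alone. Origin at its foot
- red_dish: red-brown paint dish, 90 mm across, 16 mm high, loose; leave alone. Origin at its foot
- green_dish: green paint dish, 90 mm across, 16 mm high, loose; leave alone. Origin at its foot
- cup: white cup, 76 mm across, 75 mm high, loose; leave alone. Origin at its foot
- squeeze: blue squeeze bottle with red cap, 50 mm across, 130 mm high, loose; leave alone. Origin at its foot
- jar: white lidded jar, 72 mm across, 70 mm high, loose; leave alone. Origin at its foot
- brush_pot: dark wooden pot of brushes, 74 mm across, 85 mm high, brushes up to 200 mm, loose; leave alone. Origin at its foot

How it is judged:
On the way, in this order (a step that is already met when the one before it is completed fails the run):
1. the probe is pushed fully down the sheath tube and let go (z of probe in the frame of sheath_mouth below -0.076 m and horizontal distance between probe and sheath_mouth below 0.006 m and angle between probe's own z axis and vertical below 0.1 rad and contact force between the fingers and probe below 0.2 N), for 0.2 s.
2. the fastener is turned until its slot lines up with the red marks (value of joint fastener between 1.39 and 1.75 rad), for 0.2 s.
At the end, for the whole second after the job is handed in: Probe tip 76 mm or more down the sheath, within 6 mm of its axis, upright within 0.1 rad, untouched; fastener within 0.18 rad of lined up; cover pressed at least 10.5 of its 12 mm down, the fingers bearing on cover or fastener with over 3 N; all kept through the last second (all of step 1 and all of step 2 and value of joint cover_slide above 0.0105 m and contact force between the fingers and cover above 3 N); the arm keeps its last pose, push and grip.
It fails at once if a pot, dish or bottle is shifted by more than 30 mm (distance of any of bowl, red_dish, green_dish, cup, squeeze, jar, brush_pot from where it was at the start of the episode above 0.03 m).
It also fails if it takes over 58 s, if anything falls off the work surface, if the arm or the gripper's body presses on something with over 40 N, if the wrist force passes 120 N, or if a joint passes its speed limit or range.

### The arm

A 6-joint arm with a two-finger parallel gripper is mounted at the origin on the work surface. World frame = base frame: x ahead of the robot, y to its left, z up, the work surface at z = 0. Lengths are in m, angles in rad, forces in N, time in s.
With the tool pointing down it reaches from about 0.35 to 0.85 m from the base axis. Payload 8.1 kg.
Tool frame: the origin (TCP) lies on the centre line of the jaws, within the pads' length; the fingertips stand 22 mm ahead of it and the grasp point (between the pads) lies 3 mm ahead of it; z points along the fingers, y is the line along which they close (so a half turn about z gives the same grasp; the last joint's range is limited). The gripper opens to 93 mm and grips with 3 to 60 N. Pads are 15 mm wide; open, the fingers measure 128 mm over their backs; the gripper's body (75 mm by 188 mm) begins 65 mm behind the grasp point.
Start: joints at [1.202, 0.13, 1.488, -0, 1.523, -0.085], TCP at [0.168, 0.576, 0.241] pointing down, gripper open.
Joint ranges: [-2.96, 2.96], [-0.89, 2.26], [0.02, 2.5], [-1.34, 4.48], [0, 2.73], [-2.66, 2.66]. Speed limits (rad/s): [2.39, 2.39, 2.79, 3.14, 3.14, 3.14].

### API

Orientations are given as a rotation vector (axis times angle).
In Python, from plant import robot gives the robot as it stands.
- The arm moves only by the tool pendant, called after "Call:" as name(argument=value, ...) on one line, values as JSON. Schema: {"type":"object","properties":{"offsets":{"type":"array","items":{"type":"number"},"minItems":5,"maxItems":100},"grip_force":{"type":"number"},"only":{"type":"string"},"quiet":{"type":"boolean"},"lines":{"type":"string"}},"required":["offsets"],"additionalProperties":false}. offsets is one flat list of numbers that holds 1 to 20 rows one after another, with no inner brackets; each row has 5 numbers: the finger opening in m, then dx, dy, dz in m, then a turn about the tool's z in rad; each row shifts and turns the commanded pose from where the row before left it, along the tool's axes as they then stand; what a row does not reach is not made up. A row lasts 1/10 s, in which the tool goes at most 0.05 m and 0.15 rad, less where a joint would pass 70% of its speed; a pose out of reach is approached as far as the arm can. The fingers move at their own pace and stop on an object; grip_force is the grip in N (left out, the last holds). Time passes only in rows, so rows that do not move let the fingers close. The tool returns the time, the measured TCP pose, the force, the opening and the grip force at its end. only (a regular expression) keeps the lines of the reply that match it, lines (a string "A,B") keeps lines A to B, and quiet returns only ok. Input that does not fit is refused with a message, and nothing moves.
- robot.read_state(): the state, without advancing time (a new reading comes with each control period).
- robot.read_camera(name): name is "side" or "top"; returns a dict with "image" (480x640x3 uint8, red, green, blue), "fx", "fy", "cx", "cy" (pixels), "R" (3x3) and "t" (3): a world point X has camera coordinates R X + t. Camera axes: x right, y down, z forward; pixel columns grow to the right and rows downward; lengths in m; the calibration is good to about 2 mm. A picture is of the moment at which its call begins. There is no depth.
- robot.close_job(): hands the job in; it is judged then, once.
The state is a dict: "t": time; "q": joint angles; "dq": joint speeds; "joint_torque": joint torques, N m; "tool_pos": TCP position; "orientation": TCP orientation; "force": force on the tool from outside, world axes, zero at the start; "wrist_torque": the same for the moment, N m; "opening": finger opening in m; "gripper_force": force on a finger pad.
Only numpy, scipy, OpenCV 4.12 (cv2) and the standard library are available. Lean on these libraries where they do the work, as an engineer would, in place of code of your own. Each camera call takes 0.05 s, during which the arm holds its last target. There are 200 camera calls.

## Working session

There is one attempt and no reset: what is moved stays moved. The work goes in short steps, Python scripts to look and compute and a tool call to move; the robot and the scene stay as the last step left them, time stands still between calls to the robot, and variables do not carry over. Pictures are saved under pics/ and viewed, at most 10 in all, crops included, and the job is handed in when it is done.

```bash
ls; mkdir -p pics
```

Run:
```python
from plant import robot
import cv2,numpy as np
s=robot.read_state();print(s)
for n in("top","side"):
    c=robot.read_camera(n);cv2.imwrite(f"pics/{n}0.png",c["image"][:,:,::-1]);print(n,{k:v for k,v in c.items() if k!="image"})
```

```text
pics
plant.py
{'t': 0.0, 'q': array([ 1.20160693e+00,  1.31116098e-01,  1.48930909e+00,  1.37928879e-05,
        1.52300647e+00, -8.54194731e-02]), 'dq': array([ 0.00103339, -0.00106768,  0.00012308,  0.00012752,  0.00107651,
        0.00031544]), 'joint_torque': array([-1.47884188e-03, -5.59816790e+01, -4.91767251e+01,  7.65274954e-02,
        3.48521210e-02, -1.01416615e-04]), 'tool_pos': array([0.16777424, 0.57549959, 0.23959797]), 'orientation': array([-4.44191057e-01, -3.10959849e+00,  2.80912341e-03]), 'force': array([-0.10552968, -0.79859939,  0.13642859]), 'wrist_torque': array([-0.01857399,  0.03247476,  0.04852128]), 'gripper_force': 0.0, 'opening': 0.09275771322308661}
top {'fx': 436.16884326086426, 'fy': 436.16884326086426, 'cx': 324.66417864815094, 'cy': 241.78980146717797, 'R': array([[-0.02794903, -0.9995813 , -0.00748876],
       [-0.99711581,  0.02840736, -0.07037811],
       [ 0.07056138,  0.00550016, -0.99749228]]), 't': array([0.02264817, 0.56024327, 1.05474824])}
side {'fx': 463.67484119995305, 'fy': 463.67484119995305, 'cx': 322.40752986266637, 'cy': 240.18041734411017, 'R': array([[ 0.99835732, -0.05186541, -0.02434415],
       [-0.04956718, -0.56876086, -0.82100802],
       [ 0.02873592,  0.82086604, -0.57039739]]), 't': array([-0.52889735,  0.11794762,  1.17485223])}
```

View pics/top0.png

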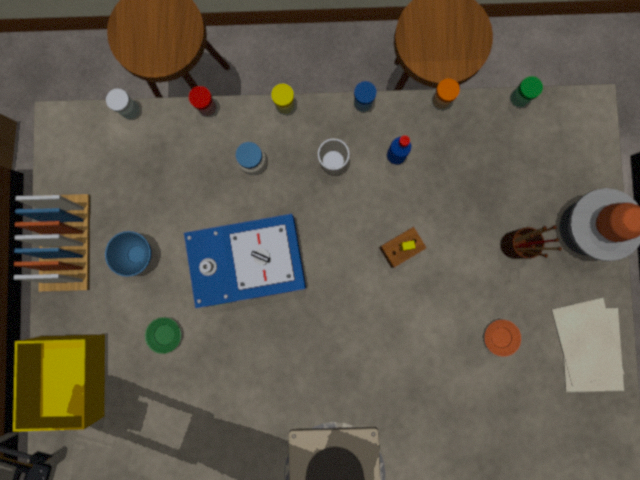

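View pics/side0.png

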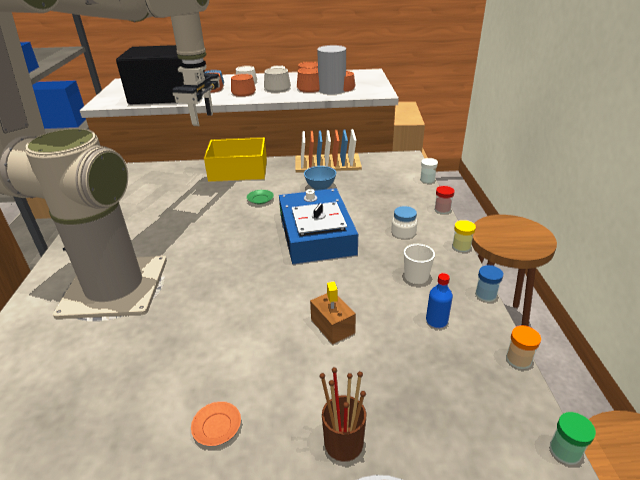

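Top view: the case spans about (185–305, 215–305). The cover centre/fastener is at (261,257) with red marks above and below it, the tube mouth at (208,267), and the probe head at (408,245) in the block at (403,247). The side view agrees: yellow head (332,292), tube (310,195).

Create h.py:
```python
import cv2,numpy as np
from plant import robot
def cam(n):
    c=robot.read_camera(n);return c,cv2.cvtColor(c["image"],cv2.COLOR_RGB2HSV)
def ray(c,p,z):
    d=c["R"].T@np.array([(p[0]-c["cx"])/c["fx"],(p[1]-c["cy"])/c["fy"],1]);o=-c["R"].T@c["t"]
    return o+d*(z-o[2])/d[2]
def proj(c,X):
    x=c["R"]@np.asarray(X,float)+c["t"];return np.array([c["fx"]*x[0]/x[2]+c["cx"],c["fy"]*x[1]/x[2]+c["cy"]])
def blobs(hsv,lo,hi,box,amin=5):
    x0,y0,x1,y1=box;m=cv2.inRange(hsv[y0:y1,x0:x1],lo,hi)
    k,_=cv2.findContours(m,cv2.RETR_EXTERNAL,cv2.CHAIN_APPROX_NONE)
    return sorted([q+np.array([x0,y0]) for q in k if len(q)>=amin],key=lambda q:-cv2.contourArea(q))
def cen(q): 
    m=cv2.moments(q);return np.array([m["m10"],m["m01"]])/m["m00"] if m["m00"] else q.reshape(-1,2).mean(0)
```

Run:
```python
from h import *
np.set_printoptions(precision=4,suppress=True)
c,h=cam("top");s,hs=cam("side")
def show(n,c,q,z):
    r=cv2.minAreaRect(q);b=cv2.boxPoints(r)
    print(n,cen(q),cv2.contourArea(q),"centre",ray(c,r[0],z)[:2],"corners",[ray(c,p,z)[:2] for p in b])
for q in blobs(h,(22,150,80),(35,255,255),(380,220,440,280))[:1]: show("head",c,q,.12)
for q in blobs(h,(5,80,40),(20,255,255),(370,220,440,280))[:2]: show("stand",c,q,.06)
for q in blobs(h,(100,120,40),(125,255,255),(175,205,315,315))[:1]: show("case",c,q,.07)
for q in blobs(h,(0,0,150),(180,60,255),(225,215,300,300))[:1]: show("cover",c,q,.087)
for q in blobs(h,(0,120,80),(8,255,255),(235,225,290,290),3)[:2]: show("mark",c,q,.087)
for q in blobs(h,(0,0,130),(180,80,255),(196,255,222,280))[:1]: show("tube",c,q,.095)
for q in blobs(h,(0,0,0),(180,255,70),(245,240,278,272))[:3]: show("bar",c,q,.116)
for q in blobs(hs,(22,150,80),(35,255,255),(315,270,350,315))[:1]: show("headside",s,q,.103)
a=cv2.resize(c["image"][205:315,175:315],None,fx=5,fy=5,interpolation=cv2.INTER_CUBIC);b=cv2.resize(c["image"][220:280,370:440],(0,0),fx=0,fy=0) if 0 else None
cv2.imwrite("pics/c1.png",a[:,:,::-1])
```

```text
head [407.9429 245.0095] 105.0 centre [ 0.5413 -0.1792] corners [array([ 0.5489, -0.1625]), array([ 0.5541, -0.1927]), array([ 0.5338, -0.1959]), array([ 0.5286, -0.1657])]
stand [402.6596 247.03  ] 1009.5 centre [ 0.54   -0.1772] corners [array([ 0.5435, -0.1197]), array([ 0.5913, -0.2049]), array([ 0.5366, -0.2347]), array([ 0.4891, -0.1498])]
case [244.386 260.498] 8278.0 centre [0.5186 0.1967] corners [array([0.5884, 0.3418]), array([0.6268, 0.0798]), array([0.4497, 0.0532]), array([0.4119, 0.312 ])]
cover [261.2289 256.4945] 2977.5 centre [0.5263 0.1538] corners [array([0.5815, 0.2272]), array([0.5991, 0.0994]), array([0.4716, 0.0811]), array([0.4542, 0.2078])]
mark [264.4074 275.037 ] 4.5 centre [0.4835 0.1471] corners [array([0.4926, 0.1502]), array([0.4931, 0.1468]), array([0.4744, 0.144 ]), array([0.4739, 0.1474])]
mark [258.5 240.5] 2.0 centre [0.5644 0.1593] corners [array([0.5575, 0.1606]), array([0.5714, 0.1603]), array([0.5713, 0.158 ]), array([0.5574, 0.1583])]
tube [207.15   266.3828] 205.5 centre [0.5064 0.2769] corners [array([0.5263, 0.2951]), array([0.5253, 0.2584]), array([0.4865, 0.2588]), array([0.4875, 0.2954])]
bar [268.3333 259.5   ] 3.0 centre [0.5175 0.1335] corners [array([0.5145, 0.1365]), array([0.5218, 0.1339]), array([0.5206, 0.1306]), array([0.5132, 0.1332])]
headside [331.7166 291.1737] 153.5 centre [ 0.5433 -0.1801] corners [array([ 0.5346, -0.148 ]), array([ 0.5563, -0.1498]), array([ 0.5516, -0.2106]), array([ 0.5309, -0.2089])]
```

View pics/c1.png

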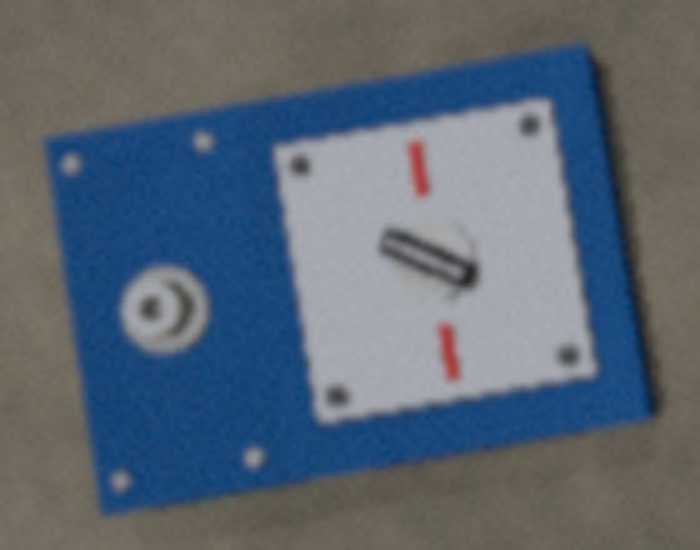

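Run:
```python
from h import *
np.set_printoptions(precision=4,suppress=True)
c,_=cam("top");s,_=cam("side")
def up(c,box,n,k=8):
    x0,y0,x1,y1=box;im=cv2.resize(c["image"][y0:y1,x0:x1],None,fx=k,fy=k,interpolation=cv2.INTER_CUBIC)
    cv2.imwrite(f"pics/{n}.png",im[:,:,::-1]);return im,cv2.cvtColor(im,cv2.COLOR_RGB2HSV),lambda p:(np.asarray(p,float)+.5)/k-.5+[x0,y0]
ims=[]
for n,cc,bx in(("h",c,(385,222,430,268)),("t",c,(190,248,225,285)),("hs",s,(310,275,355,325)),("ts",s,(292,180,330,215))):
    im,hv,f=up(cc,bx,n);ims.append(cv2.resize(im,(380,290)))
    if n[0]=="h":
        q=blobs(hv,(22,150,60),(35,255,255),(0,0,im.shape[1],im.shape[0]))[0];r=cv2.minAreaRect(q)
        print(n,f(r[0]),r[1:],ray(cc,f(r[0]),.12),[ray(cc,f(p),.12)[:2] for p in cv2.boxPoints(r)])
        q2=blobs(hv,(22,150,150),(35,255,255),(0,0,im.shape[1],im.shape[0]))
        if q2:
            r=cv2.minAreaRect(q2[0]);print(" bright",f(r[0]),r[1:],ray(cc,f(r[0]),.12),[ray(cc,f(p),.12)[:2] for p in cv2.boxPoints(r)])
cv2.imwrite("pics/m1.png",np.vstack([np.hstack(ims[:2]),np.hstack(ims[2:])])[:,:,::-1])
X=[.507,.282,.095];print(proj(c,X),proj(s,X))
```

```text
h [407.7245 245.141 ] ((77.1890640258789, 125.57758331298828), 79.69515228271484) [ 0.5408 -0.1786  0.12  ] [array([ 0.5488, -0.1598]), array([ 0.5541, -0.1944]), array([ 0.5328, -0.1974]), array([ 0.5275, -0.1628])]
 bright [408.4457 244.7873] ((57.14865493774414, 89.23371124267578), 77.6609115600586) [ 0.5416 -0.1802  0.12  ] [array([ 0.5471, -0.1666]), array([ 0.5517, -0.1911]), array([ 0.536 , -0.1938]), array([ 0.5314, -0.1694])]
hs [331.7663 291.565 ] ((165.63479614257812, 83.39704895019531), 89.16968536376953) [ 0.5417 -0.1997  0.12  ] [array([ 0.5326, -0.1659]), array([ 0.5547, -0.1672]), array([ 0.5503, -0.2317]), array([ 0.5294, -0.2305])]
 bright [332.4664 291.3044] ((161.13568115234375, 76.9692153930664), 81.44816589355469) [ 0.5432 -0.199   0.12  ] [array([ 0.532 , -0.1684]), array([ 0.5525, -0.1653]), array([ 0.5538, -0.2281]), array([ 0.5344, -0.2309])]
[204.7814 266.2944] [308.9494 190.7944]
```

View pics/m1.png

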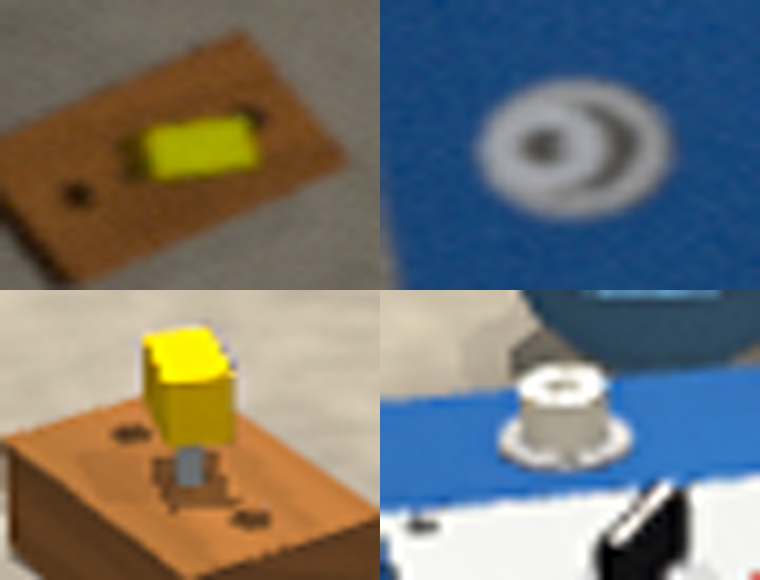

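Add to h.py:
```python
from scipy.spatial.transform import Rotation as Ro
def togo(X,ang=None):
    "displacement in tool axes to X, turn to closing angle ang"
    s=robot.read_state();R=Ro.from_rotvec(s["orientation"]).as_matrix()
    a=np.arctan2(R[1,1],R[0,1]);t=0 if ang is None else (a-ang+np.pi/2)%np.pi-np.pi/2
    print("d",R.T@(np.array(X)-s["tool_pos"]),"ang",a,"turn",t,"z",s["tool_pos"],"F",s["force"],"op",s["opening"],"t",s["t"])
```

Run:
```python
from h import *
np.set_printoptions(precision=4,suppress=True)
c,_=cam("top");s,_=cam("side")
print("midhole",ray(c,(404.66,246.74),.06),"bore",ray(c,(205.0,266.75),.095))
print("side head",ray(s,(332.26,286.2),.12),"bore",ray(s,(310.5,191.5),.095))
togo([.5415,-.18,.24],.185)
```

```text
midhole [ 0.5407 -0.1823  0.06  ] bore [0.5059 0.2815 0.095 ]
side head [ 0.5439 -0.1828  0.12  ] bore [0.5114 0.2773 0.095 ]
d [-0.5703 -0.6211  0.0006] ang 1.2869834486303582 turn 1.1019834486303584 z [0.168  0.576  0.2405] F [ 0.1346 -0.2784  0.145 ] op 0.0931288625389842 t 0.4
```

Call:
pendant(offsets=[0.07,-0.0335,-0.0366,0,0,0.07,-0.0335,-0.0366,0,0,0.07,-0.0335,-0.0366,0,0,0.07,-0.0335,-0.0366,0,0,0.07,-0.0335,-0.0366,0,0,0.07,-0.0335,-0.0366,0,0,0.07,-0.0335,-0.0366,0,0,0.07,-0.0335,-0.0366,0,0,0.07,-0.0335,-0.0366,0,0,0.07,-0.0335,-0.0366,0,0,0.07,-0.0335,-0.0366,0,0,0.07,-0.0335,-0.0366,0,0,0.07,-0.0335,-0.0366,0,0,0.07,-0.0335,-0.0366,0,0,0.07,-0.0335,-0.0366,0,0,0.07,-0.0335,-0.0366,0,0,0.07,-0.0335,-0.0366,0,0], grip_force=15)

```text
t: 2.1
tool_pos: [0.5411, -0.1829, 0.2407]
orientation: [0.445, 3.109, -0.0]
force: [1.4, 0.5, 0.7]
opening: 0.0698
gripper_force: 0.0
```

Call:
pendant(offsets=[0.06,0,0,0,0.138,0.06,0,0,0,0.138,0.06,0,0,0,0.138,0.06,0,0,0,0.138,0.06,0,0,0,0.138,0.06,0,0,0,0.138,0.06,0,0,0,0.138,0.06,0,0,0,0.138,0.06,0,0,0,0])

```text
t: 3.0
tool_pos: [0.5405, -0.1808, 0.2407]
orientation: [2.012, 2.413, -0.0]
force: [-0.0, 0.6, 0.8]
opening: 0.0598
gripper_force: 0.0
```

```bash
python3 -c "
from h import *
togo([.542,-.181,.107],.185)"
```

```text
d [-0.00050561  0.00145929  0.13365174] ang 0.18073151175263466 turn -0.004268488247365365 z [ 0.54047324 -0.18076166  0.24065173] F [-0.00383161  0.64717624  0.75462521] op 0.059776933076735136 t 3.0
```

Call:
pendant(offsets=[0.06,0,0.0015,0.03,0,0.06,0,0,0.03,0,0.06,0,0,0.03,0,0.06,0,0,0.03,0,0.06,0,0,0.0135,0,0.06,0,0,0,0,0.0,0,0,0,0,0.0,0,0,0,0,0.0,0,0,0,0,0.0,0,0,0,0,0.0,0,0,0,0,0.0,0,0,0,0], grip_force=20)

```text
t: 4.2
tool_pos: [0.5421, -0.1805, 0.1074]
orientation: [2.009, 2.415, 0.0]
force: [0.1, -0.2, 1.9]
opening: 0.0177
gripper_force: 20.0
```

Call:
pendant(offsets=[0,0,0,-0.03,0,0,0,0,-0.03,0,0,0,0,-0.03,0,0,0,0,-0.03,0,0,0,0,-0.02,0,0,0,0,0,0])

```text
t: 4.8
tool_pos: [0.5436, -0.1812, 0.2511]
orientation: [2.005, 2.411, 0.003]
force: [0.9, -0.1, -0.5]
opening: 0.0181
gripper_force: 20.0
```

```bash
python3 -c "
from h import *
togo([.507,.281,.235],.185)"
```

```text
d [0.46119854 0.04804246 0.01467218] ang 0.18308147345422338 turn -0.001918526545776622 z [ 0.54363279 -0.18119841  0.25106589] F [ 0.895972   -0.08908825 -0.4639413 ] op 0.01806279471591097 t 4.8
```

Call:
pendant(offsets=[0,0.0461,0.0048,0,0,0,0.0461,0.0048,0,0,0,0.0461,0.0048,0,0,0,0.0461,0.0048,0,0,0,0.0461,0.0048,0,0,0,0.0461,0.0048,0,0,0,0.0461,0.0048,0,0,0,0.0461,0.0048,0,0,0,0.0461,0.0048,0,0,0,0.0461,0.0048,0,0,0,0,0,0.02,0,0,0,0,0.01,0,0,0,0,0,0,0,0,0,0,0])

```text
t: 6.2
tool_pos: [0.5051, 0.2804, 0.2163]
orientation: [-2.01, -2.413, 0.003]
force: [-0.7, -0.1, -0.7]
opening: 0.0179
gripper_force: 20.0
```

Run:
```python
from h import *
np.set_printoptions(precision=4,suppress=True)
togo([.507,.281,.235],.185)
c,_=cam("top");s,_=cam("side")
a=cv2.resize(c["image"][240:300,175:235],(400,400),interpolation=cv2.INTER_CUBIC)
b=cv2.resize(s["image"][130:210,270:350],(400,400),interpolation=cv2.INTER_CUBIC)
cv2.imwrite("pics/m2.png",np.hstack([a,b])[:,:,::-1])
```

```text
d [ 0.0002  0.002  -0.0187] ang 0.18171074407927557 turn -0.0032892559207244876 z [0.5051 0.2804 0.2163] F [-0.6956 -0.1002 -0.7299] op 0.01787233986400728 t 6.2
```

View pics/m2.png

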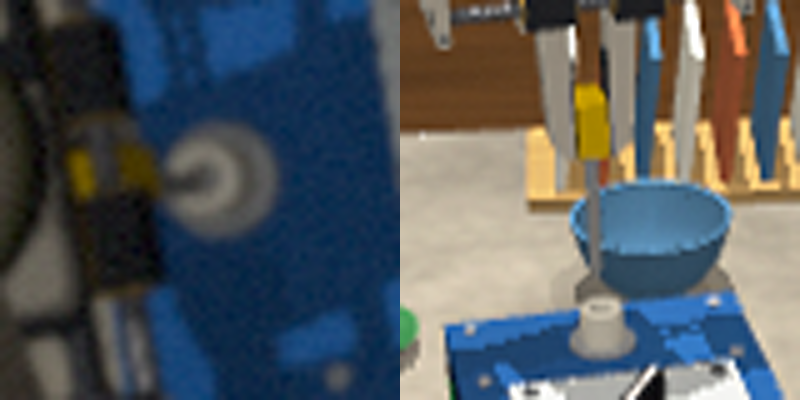

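The rod tip hangs just above the tube. In the side view the tip is at about (309.4,188) and the rim centre at about (310.4,191), so the tip looks 2–3 mm short in x. I'll measure this at sub-pixel level.

Run:
```python
from h import *
np.set_printoptions(precision=3,suppress=True)
s,_=cam("side");c,_=cam("top")
g=cv2.cvtColor(s["image"],cv2.COLOR_RGB2GRAY).astype(float)
for r in (163,166,169,172,175,178,181,184,186,188): print(r,g[r,303:317].astype(int))
print("rim")
for r in range(189,197): print(r,g[r,300:322].astype(int))
p=robot.read_state()["tool_pos"]
for z in(.195,.155,.125,.115): print(z,proj(s,[p[0],p[1],z]),proj(c,[p[0],p[1],z]))
for X in([.506,.281,.095],[.509,.281,.095]): print(proj(s,X),proj(c,X))
print("top");g=cv2.cvtColor(c["image"],cv2.COLOR_RGB2GRAY)
print(g[260:274,196:220])
```

```text
163 [158 122 124 124 104 110  98  84  89 124 119 125 202 199]
166 [149 121 123 125 126 108 103  88 112 135 139 119 158 166]
169 [177 177 181 170 118 110 106  90 100 102 106 107 107 109]
172 [135 148  92  93  96 111 109  99 107 107 108 109 110 111]
175 [186 134 133  95  97 110 106  97 110 112 115 115 116 119]
178 [188 188 117  56  87 111 108 119 123 126 120 126 128 129]
181 [195 194 187 139  59 109 109  89  63  66  63  65  64  65]
184 [174 174 177 178 160  99 107  65  62  66  66  67  66  67]
186 [174 174 153 100 106 107 106  88  65  61  63  65  67  67]
188 [169 168  96  99  98  98 102 109 109  92  79  65  62  63]
rim
189 [174 170 168 168 165  92  96 116 141 147 155 152 144 126  87  75  68  68
  70  73  76  79]
190 [172 166 166 166 162 120 129 168 183 190 194 191 199 180 117  99  90  94
 102 101 100 107]
191 [175 160 158 158 154 153 181 197 145 156 163 165 190 197 140  95  98 100
 112 110 110 109]
192 [143 127 123 123 107 103 178 192 181 177 179 183 194 182 118  60  64  70
 100 109 109 108]
193 [ 97  98 100  97  96  92 151 173 185 191 190 186 178 152 120  63  67  67
  70 100 112 111]
1
[... 1240 characters left out ...]
50  47  47  49  49  53  50  63  72  86  98 117 124 107  82  71  82
   86  87  70  51  43  39]
 [ 29  39  43  50  63  69  72  77  76  85  93 106 120 120 100  81  75  85
   89  83  65  46  43  38]
 [ 22  28  41  53  78  94 102 105 103 107 110 120 122 115  87  77  77  90
   91  81  62  45  42  35]
 [ 14  25  36  52  74  99 110 117 116 119 120 120 114  95  80  78  81  89
   88  70  51  45  42  41]
 [  5  17  29  47  66  85  97 109 111 114 111 108  95  82  75  83  83  85
   78  60  44  40  37  36]
 [ 13  15  33  35  49  67  83  89  96  96  94  92  82  78  82  82  83  80
   66  50  44  38  38  37]
 [ 21  13  32  36  43  50  62  79  84  84  83  84  82  81  83  79  68  61
   51  46  46  35  41  37]]
```

Call:
pendant(offsets=[0,0.0005,0.0018,0,0,0,0,0,0.01,0,0,0,0,0.01,0,0,0,0,0.005,0,0,0,0,0.005,0,0,0,0,0.005,0,0,0,0,0.0,0])

```text
t: 7.1
tool_pos: [0.5065, 0.2822, 0.1811]
orientation: [-2.009, -2.415, 0.002]
force: [0.5, -0.6, -0.5]
opening: 0.0182
gripper_force: 20.0
```

```bash
python3 -c "
from h import *
togo([.5068,.281,.1164],.185)"
```

```text
d [-0.00117006  0.00022542  0.06466906] ang 0.18301832646921545 turn -0.001981673530784489 z [0.50645577 0.28215055 0.18106889] F [ 0.49811676 -0.6319597  -0.48146634] op 0.018197435926193425 t 7.1
```

Tip is 15 mm inside with no force. Continue.

Call:
pendant(offsets=[0,-0.0005,0,0.01,0,0,0,0,0.01,0,0,0,0,0.01,0,0,0,0,0.01,0,0,0,0,0.01,0,0,0,0,0.008,0,0,0,0,0.004,0,0,0,0,0.002,0,0,0,0,0.0,0])

```text
t: 8.0
tool_pos: [0.507, 0.2819, 0.118]
orientation: [-2.009, -2.415, 0.0]
force: [-0.6, 0.1, -0.2]
opening: 0.0179
gripper_force: 20.0
```

```bash
python3 -c "
from h import *
togo([.5068,.281,.1164],.185)"
```

```text
d [-0.00081312 -0.00038404  0.00163926] ang 0.18300160905592225 turn -0.0019983909440777214 z [0.50702982 0.28186952 0.11803918] F [-0.57219982  0.12377864 -0.19118423] op 0.017911022228232175 t 8.0
```

Call:
pendant(offsets=[0,0,0,0.001,0,0,0,0,0.001,0,0,0,0,0.001,0,0,0,0,0,0])

```text
t: 8.4
tool_pos: [0.5075, 0.2821, 0.1173]
orientation: [2.009, 2.415, 0.002]
force: [-6.7, -1.9, 12.4]
opening: 0.0182
gripper_force: 26.2
```

Call:
pendant(offsets=[0.05,0,0,0,0,0.05,0,0,0,0,0.05,0,0,0,0,0.05,0,0,0,0,0.05,0,0,0,0,0.05,0,0,-0.03,0,0.05,0,0,-0.03,0,0.05,0,0,-0.04,0,0.05,0,0,0,0])

```text
t: 9.3
tool_pos: [0.5098, 0.2832, 0.2218]
orientation: [2.006, 2.412, 0.014]
force: [0.1, 1.1, 0.1]
opening: 0.0504
gripper_force: 0.0
```

Run:
```python
from h import *
s,_=cam("side")
cv2.imwrite("pics/m3.png",cv2.resize(s["image"][130:240,260:370],(550,550),interpolation=cv2.INTER_CUBIC)[:,:,::-1])
np.set_printoptions(precision=4,suppress=True)
print(proj(s,[.507,.282,.129]),proj(s,[.507,.282,.095]))
togo([.5258,.153,.215],-.385)
```

```text
[308.4708 180.4769] [308.9494 190.7944]
d [-0.1307 -0.007   0.0036] ang 0.18305861955263322 turn 0.5680586195526334 z [0.5088 0.2827 0.2188] F [ 0.5238 -0.5754  0.1325] op 0.05015388377184433 t 9.35
```

View pics/m3.png

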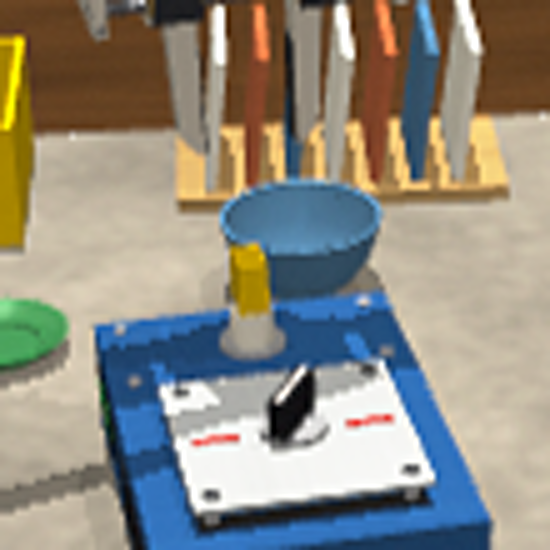

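The side view shows the probe in the tube, with the head's bottom edge at the rim (row ~192 against 191 predicted). I'll check the seating by tapping the head with closed fingers.

Call:
pendant(offsets=[0.0,0,-0.0015,0,0,0,0,0,0,0,0,0,0,0,0,0,0,0,0,0,0,0,0,0.03,0,0,0,0,0.02,0,0,0,0,0.01,0,0,0,0,0.004,0,0,0,0,0.002,0,0,0,0,0.001,0,0,0,0,0,0])

```text
t: 10.45
tool_pos: [0.5058, 0.2817, 0.1515]
orientation: [2.009, 2.415, 0.001]
force: [-10.0, -5.4, 19.5]
opening: 0.0007
gripper_force: 9.7
```

Call:
pendant(offsets=[0,0,0,0.001,0,0,0,0,0.001,0,0,0,0,0,0])

```text
t: 10.75
tool_pos: [0.5061, 0.2818, 0.1514]
orientation: [2.008, 2.415, 0.003]
force: [-15.7, -7.7, 31.7]
opening: 0.0005
gripper_force: 15.9
```

Call:
pendant(offsets=[0,0,0,-0.01,0,0,0,0,-0.03,0,0,0,0,-0.03,0,0.05,0,0,0,0,0.05,0,0,0,0])

```text
t: 11.25
tool_pos: [0.5064, 0.282, 0.2175]
orientation: [2.008, 2.414, 0.004]
force: [-0.3, 0.3, 0.4]
opening: 0.0123
gripper_force: 0.0
```

Run:
```python
from h import *
np.set_printoptions(precision=4,suppress=True)
im=cv2.imread("pics/top0.png");c=robot.read_camera("top")
g=cv2.resize(cv2.cvtColor(im[240:273,243:280],cv2.COLOR_BGR2GRAY),None,fx=8,fy=8,interpolation=cv2.INTER_CUBIC)
m=(g<95).astype(np.uint8);k,_=cv2.findContours(m,0,1);q=max(k,key=cv2.contourArea);q=cv2.convexHull(q)
r=cv2.minAreaRect(q);P=[ray(c,(p+.5)/8-.5+[243,240],.114)[:2] for p in cv2.boxPoints(r)]
print(r,P,np.mean(P,0))
for i in(0,1): e=P[i+1]-P[i];print(np.linalg.norm(e),np.arctan2(e[1],e[0]))
togo([.5255,.153,.22],-.41)
```

```text
((145.59591674804688, 135.42910766601562), (156.9260711669922, 44.054691314697266), 23.263185501098633) [array([0.5287, 0.1732]), array([0.5399, 0.1682]), array([0.5214, 0.128 ]), array([0.5102, 0.1331])] [0.525  0.1506]
0.012325143849810805 -0.4242393555864914
0.04425366039981495 -2.0032482517927623
d [-0.1301 -0.0038 -0.004 ] ang 0.18299094561787868 turn 0.5929909456178786 z [0.5056 0.2816 0.216 ] F [-0.6619  0.5253 -0.4788] op 0.015564206155036614 t 11.3
```

Call:
pendant(offsets=[0.05,-0.0327,-0.001,0,0,0.05,-0.0327,-0.001,0,0,0.05,-0.0327,-0.001,0,0,0.05,-0.0327,-0.001,0,0,0.05,0,0,0,0.121,0.05,0,0,0,0.121,0.05,0,0,0,0.121,0.05,0,0,0,0.121,0.05,0,0,0,0.121,0.05,0,0,0,0,0.05,0,0,0,0])

```text
t: 12.4
tool_pos: [0.5248, 0.1521, 0.215]
orientation: [-2.634, -1.711, 0.003]
force: [-1.0, -0.5, -0.1]
opening: 0.0501
gripper_force: 0.0
```

```bash
python3 -c "
from h import *
togo([.5253,.1525,.112],-.424)"
```

```text
d [0.00062898 0.00043771 0.10295309] ang -0.41836010668523765 turn 0.005639893314762334 z [0.52484304 0.15214483 0.21495431] F [-1.03966824 -0.47131141 -0.05628001] op 0.05012173654791911 t 12.4
```

Call:
pendant(offsets=[0.05,0,0,0.03,0,0.05,0,0,0.03,0,0.05,0,0,0.025,0,0.05,0,0,0.012,0,0.05,0,0,0,0,0.0,0,0,0,0,0.0,0,0,0,0,0.0,0,0,0,0,0.0,0,0,0,0,0.0,0,0,0,0], grip_force=20)

```text
t: 13.4
tool_pos: [0.5258, 0.1523, 0.1198]
orientation: [2.637, 1.707, 0.001]
force: [0.2, -0.3, 0.6]
opening: 0.0145
gripper_force: 0.0
```

```bash
python3 -c "
from h import *
togo([.5253,.1525,.118],-1.426)"
```

```text
d [-3.02136072e-05 -5.25400675e-04  1.75750958e-03] ang -0.42190682223771975 turn 1.0040931777622801 z [0.52578999 0.15231212 0.11975796] F [ 0.19245341 -0.26182811  0.55095321] op 0.014523820425695642 t 13.4
```

Call:
pendant(offsets=[0,0,0,0.001,0,0,0,0,0,0,0,0,0,0,0.1,0,0,0,0,0.1,0,0,0,0,0.1,0,0,0,0,0.1,0,0,0,0,0.1,0,0,0,0,0.1,0,0,0,0,0.1,0,0,0,0,0.1,0,0,0,0,0.1,0,0,0,0,0.1,0,0,0,0,0,0,0,0,0,0,0,0,0,0,0])

```text
t: 14.9
tool_pos: [0.5249, 0.1536, 0.1183]
orientation: [-3.131, -0.234, 0.001]
force: [-3.1, 6.0, 4.3]
opening: 0.0117
gripper_force: 20.0
```

Run:
```python
from h import *
np.set_printoptions(precision=4,suppress=True)
togo([.5253,.1525,.118],-1.426);st=robot.read_state();print(st["wrist_torque"],st["gripper_force"])
s,_=cam("side");c,_=cam("top")
a=cv2.resize(c["image"][220:300,225:305],(400,400),interpolation=cv2.INTER_CUBIC)
b=cv2.resize(s["image"][160:250,270:360],(400,400),interpolation=cv2.INTER_CUBIC)
cv2.imwrite("pics/m4.png",np.hstack([a,b])[:,:,::-1])
```

```text
d [0.0003 0.0011 0.0003] ang -1.4215215078038954 turn 0.004478492196104522 z [0.5249 0.1536 0.1183] F [-3.1015  5.9647  4.3195] op 0.011714110369140017 t 14.9
[ 0.8967  0.7241 -0.0407] 19.958437979221344
```

View pics/m4.png

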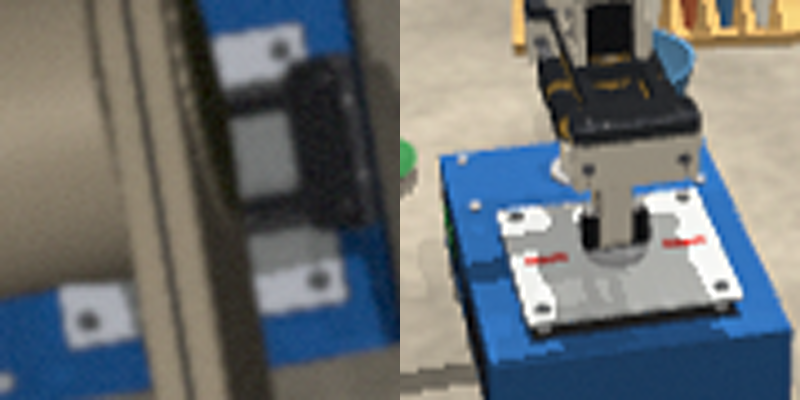

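The side view shows the bar in line with the red marks and the fingers firmly on it (11.7 mm opening). Now I'll press.

Call:
pendant(offsets=[0,0,0,0.003,0,0,0,0,0.003,0,0,0,0,0.003,0,0,0,0,0.002,0,0,0,0,0.001,0,0,0,0,0,0,0,0,0,0,0], grip_force=30)

```text
t: 15.7
tool_pos: [0.525, 0.1536, 0.1074]
orientation: [-3.131, -0.234, 0.001]
force: [-8.4, 3.8, 13.3]
opening: 0.0114
gripper_force: 30.0
```

Call:
pendant(offsets=[0,0,0,0.001,0,0,0,0,0.001,0,0,0,0,0,0,0,0,0,0,0])

```text
t: 16.1
tool_pos: [0.5251, 0.1536, 0.1072]
orientation: [-3.131, -0.234, 0.0]
force: [-15.7, 2.7, 27.0]
opening: 0.0116
gripper_force: 30.0
```

Run:
```python
from h import *
np.set_printoptions(precision=4,suppress=True)
togo([.5253,.1525,.118],-1.426)
s,_=cam("side")
cv2.imwrite("pics/m5.png",cv2.resize(s["image"][160:260,265:365],(600,600),interpolation=cv2.INTER_CUBIC)[:,:,::-1])
```

```text
d [ 0.      0.0011 -0.0108] ang -1.4213121691677988 turn 0.004687830832201145 z [0.5251 0.1536 0.1072] F [-15.6726   2.6671  26.9755] op 0.011643018524306456 t 16.1
```

View pics/m5.png

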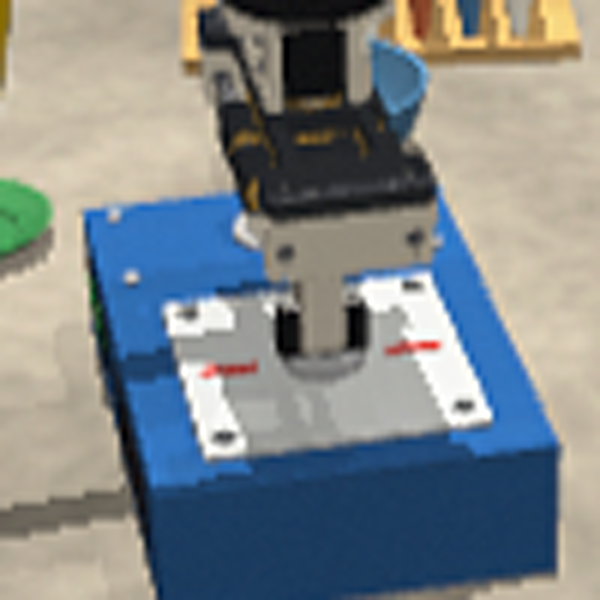

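The cover now sits flush on its frame: the dark gap under it is gone. It is against a hard stop, with 27 N from the fingers, and the slot is in line with the marks. Handing in.

```bash
python3 -c "
from plant import robot
print(robot.close_job())"
```

```text
the job is handed in; nothing more can be done
None
```

I handed the job in at about 16 s, but the hand-in gave no verdict: the probe is fully down the sheath and released, the fastener is turned to the red marks, and the cover is held down on its frame with about 27 N.

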